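# Hang the loaded dip basket on the rim of the wash tank

### The arm

A 6-joint arm with a two-finger parallel gripper is mounted at the origin on a cart in front of the work surface, level with it; the furniture and walls round the work are solid. World frame = base frame: x ahead of the robot, y to its left, z up, the work surface at z = 0. Lengths are in mm, angles in degrees, forces in N, time in s.
With the tool pointing down it reaches from about 300 to 850 mm from the base axis. Payload 4.2 kg.
Tool frame: the origin (TCP) lies at the very end of the fingers, on their centre line; the grasp point (between the pads) lies 19 mm behind it (env.tcp_to_grasp is the distance from the TCP to the grasp point, in mm); z points along the fingers, y is the line along which they close (so a half turn about z gives the same grasp; the last joint's range is limited). The gripper opens to 91 mm and grips with 3 to 60 N. Pads are 32 mm wide; open, the fingers measure 118 mm over their backs; the gripper's body (76 mm by 178 mm) begins 60 mm behind the grasp point.
Start: joints at [-69.041, 18.312, 89.639, -0, 72.044, -1.146], TCP at [216.377, -532.751, 213.976] pointing down, gripper open.
Joint ranges: [-177.97, 177.97], [-48.28, 115.42], [12.27, 149.76], [-77.06, 257.06], [2.81, 150.46], [-146.56, 146.56]. Speed limits (degrees/s): [147.25, 147.25, 180, 180, 180, 180].

### API

Orientations are given as [roll, pitch, yaw] about the fixed x, y, z axes, in that order (R = Rz(yaw) Ry(pitch) Rx(roll)).
In Python, from workcell import env gives the robot as it stands.
- The arm moves only by the tool move_arm, never from a script. Its argument "plan" is a list of rows, each a list of 3 entries, a list of its own where there are three numbers: the shift along the world's x, y, z in cm, then the turn about the world's z in degrees, then the closure, from 0 (fully open) to 1 (shut). In form: [[[x, y, z], turn, claw], ...]. A call has 1 to 5 rows; each row shifts and turns the commanded pose from where the row before left it; what a row does not reach is not made up. A row lasts 1/10 s, in which the tool goes at most 50 mm and 8.59 degrees, less where a joint would pass 70% of its speed; a pose out of reach is approached as far as the arm can. A call is refused whole if a number of a shift passes 5 or a number of a turn 8.59, either way. A call with a gripper value outside its range is refused whole. The fingers move at their own pace and stop on an object; "squeeze" is the grip in N (left out, the last holds). Time passes only in rows, so rows that do not move let the fingers close. It gives the time, the measured TCP pose, the force, the opening and the grip force at its end, in the units of the state.
- env.state(): the state, without advancing time (a new reading comes with each control period).
- env.grab_frame(name): name is "scene" or "side" or "wrist"; returns a dict with "frame" (384x512x3 uint8, red, green, blue), "z_map" (384x512 float32, mm along the optical axis (not along the pixel's ray), 0 where there is no reading), "fovy" (degrees; the focal length in pixels is half the picture's height over the tangent of half this angle, whatever the lens; pixels are square), "cx", "cy" (the principal point, pixels), "position" and "orientation" of the camera in the world. Camera axes: x right, y down, z forward; pixel columns grow to the right and rows downward; lengths in mm; the calibration is good to about 2 mm. The wrist camera is an equidistant fisheye: a pixel r from the principal point sees the ray r / f radians off the axis. A picture is of the moment at which its call begins.
- env.job_done(): hands the job in; it is judged then, once.
Trained networks look in a picture, given as the dict that the camera call returned (one of the last four; its "shot" number tells which), for a name from the list of things; names that differ only in an ending like _2 or _b are one class to them, and where a whole thing is asked for, a point or a joint stands for the part that bears it (a point fixed in the world has none). Each returns a list of dicts, best first, with "score" (0 to 1); they miss things now and then, are a little off and sometimes report something else, mostly with a low value. They report only what shows in the picture. A call takes as long as a camera call. They do not tell look-alikes from the thing itself.
- env.search_frame(picture, label): "point" ([column, row] in pixels, amid what is visible of it).
- env.landmark_of(picture, label): "point" ([column, row] in pixels: a listed point, or the origin of a listed thing).
The state is a dict: "time_s": time; "qpos": joint angles; "qvel": joint speeds; "effort": joint torques, N m; "ee_pos": TCP position; "ee_rot": TCP orientation; "force": force on the tool from outside, world axes, zero at the start; "torque": the same for the moment, N m; "gripper_width": finger opening in mm; "gripper_force": force on a finger pad.
Only numpy, scipy, OpenCV 4.12 (cv2) and the standard library are available. Lean on these libraries where they do the work, as an engineer would, in place of code of your own. Each camera call takes 0.05 s, during which the arm holds its last target. There are 200 camera calls.

### The job

Lift the wire dip basket by its swinging bail handle, with the drilled block still lying in it, and hang it inside the empty steel wash tank: hook the basket's bent lip fully down over the rim of the long tank wall that faces you (the one opposite the drain tap), so that the basket hangs level against the inside of that wall, clear of the tank floor, and let go. Set it on gently, do not shove the tank, and leave the other things on the bench alone.

Things in the scene. Friction and masses are not known exactly. Their poses are not given: they have to be found in the camera images.
- tank: open stainless tank, loose, 3.5 kg, 250 (its y) x 170 (its x) x 130 mm high, on 10 mm feet; 3 mm sheet walls, inner floor 13 mm up, round rolled rim 5 mm thick centred on the sheet. Origin: centre of underside. Its -x wall is the long wall facing the robot, where the basket is to hang; drain tap on the +x wall. Bar handles 28 mm out on the short ends. Yaw within 0.3 rad of zero
- hang_rim (a point): the top of the rim at the middle of the tank's -x wall, 130 mm above the bench, on the centre line of the sheet (83.5 mm from the tank's centre along -x); axes as the tank's
- basket: loose wire basket, 68 (its x) x 120 (its y, 131 over the ears) x 50 mm high, about 0.6 kg loaded (varies). Origin: centre of underside. Its flat back plate (outer face x = -36 mm, z = 2 mm up) rises 64 mm wide at the middle and is bent over to -x as the hanging lip (see lip). At the start it stands upright on the bench, lip roughly to the robot (yaw within 0.5 rad)
- lip (a point): on the basket at x = -39.75, y = 0, z = 78 mm: middle of the underside of the lip's bend; when home it lies on the rim. Slot 7.5 mm wide (x -43.5 to -36 mm), so only 2.5 mm of play over the 5 mm rim; outside it a straight flange 2.5 mm thick is turned down to z = 60 mm (18 mm below the bend). Axes as the basket's
- bail (a joint): angle of the bail handle on the basket: 0 upright, positive leans it to the basket's +x (away from the lip), stops at +-1.1. Turns about the y axis through x = 0, z = 48 mm with friction (0.014 N m): it stays where left, but a lifted basket swings and hangs tilted toward its heavier side, by 15 degrees or so, depending on where the block lies
- bail_grip (a point): centre of the bail's black grip sleeve: 14 mm diameter, 70 mm long along the basket's y axis, 78 mm from the bail's pivot. The sleeve turns stiffly on the bail wire (drag 0.07 N m), so under a held sleeve the loaded bail hangs near plumb, up to 15 mm off
- part: light-metal block with two large holes, 47 x 100 x 50 mm, about 0.4 kg (varies), lying loose in the basket on its floor (floor top 4 mm above the basket's underside), anywhere across it, its long side along the basket's y axis; origin: centre of its underside
- wipes: white tub with blue lid, 90 mm diameter, 150 mm high, loose bystander; origin: centre of the underside
- spray: black spray can, 56 mm diameter, 190 mm high, loose bystander; origin: centre of the underside
- caliper: caliper lying flat, 69 x 202 x 17 mm, loose bystander; origin: centre of the underside
- driver: screwdriver lying flat, 19 x 152 x 19 mm, loose bystander; origin: centre of the underside
There are look-alikes about, which are no part of the job. Several things have the shape of the part; the one meant has the colours described above.

How it is judged (in metres and radians):
At the end, for the whole second after the job is handed in: Released and at rest: the lip's bend lies within 4 mm of the rim of the wall facing the robot, in height and across it; basket inside, within 0.12 rad of upright and 0.1 rad of square to the wall; block on the basket's floor (origin under 12 mm up in the basket); tank stands flat (x of lip in the frame of hang_rim between -0.004 and 0.004 m and z of lip in the frame of hang_rim between -0.004 and 0.004 m and angle between basket's own z axis and vertical below 0.12 rad and angle between the x axis of basket and the x axis of tank, either way round below 0.1 rad and z of part in the frame of basket between -0.002 and 0.012 m and x of basket in the frame of tank between -0.06 and -0.03 m and angle between tank's own z axis and vertical below 0.03 rad and contact force between basket and tank above 1 N and linear speed of basket below 0.02 m/s and angular speed of basket below 0.1 rad/s); the robot touches nothing.
It fails at once if the tank is shoved (more than 15 mm) (distance of tank from where it was at the start of the episode above 0.015 m).
It fails at once if the basket is banged or forced onto the tank (over 40 N) (contact force between basket and tank above 40 N).
It fails at once if a bystander is disturbed (moved more than 20 mm) (distance of any of wipes, spray, caliper, driver from where it was at the start of the episode above 0.02 m).
It also fails if it takes over 56 s, if anything falls off the work surface, if the arm or the gripper's body presses on something with over 40 N, if the wrist force passes 120 N, or if a joint passes its speed limit or range.

## Working session

There is one attempt and no reset: what is moved stays moved. The work goes in short steps, Python scripts to look and compute and a tool call to move; the robot and the scene stay as the last step left them, time stands still between calls to the robot, and variables do not carry over. Pictures are saved under pics/ and viewed, at most 10 in all, crops included, and the job is handed in when it is done.

Besides the shell and the picture viewer there is one more tool, called in YAML: its name, and indented under it one key for each argument. move_arm: Moves the arm, as the interface text tells. Its arguments: {"type":"object","properties":{"plan":{"type":"array","items":{"type":"array"}},"squeeze":{"type":"number"}},"required":["plan"]}

```bash
mkdir -p pics; cat > h.py <<'E'
import numpy as np,cv2
from scipy.spatial.transform import Rotation as R
from workcell import env
def Rm(o):
    o=np.array(o,float)
    if o.shape==(3,3): return o
    if o.size==4: raise ValueError(o)
    return R.from_euler('xyz',o,degrees=True).as_matrix()
def f_of(p): return 192/np.tan(np.radians(p['fovy'])/2)
def ray(p,u,v):
    return Rm(p['orientation'])@np.array([(u-p['cx'])/f_of(p),(v-p['cy'])/f_of(p),1.0])
def at_z(p,u,v,z):
    d=ray(p,u,v);c=np.array(p['position']);return c+d*(z-c[2])/d[2]
def cloud(p):
    v,u=np.mgrid[0:384,0:512];z=p['z_map']
    c=np.stack([(u-p['cx'])/f_of(p),(v-p['cy'])/f_of(p),np.ones_like(z)],-1)*z[...,None]
    w=c@Rm(p['orientation']).T+np.array(p['position']); w[z<=0]=np.nan; return w
def proj(p,w):
    c=Rm(p['orientation']).T@(np.array(w)-np.array(p['position']));return c[:2]/c[2]*f_of(p)+[p['cx'],p['cy']]
def save(p,n): cv2.imwrite('pics/'+n,p['frame'][...,::-1])
E
cat > a.py <<'E'
from h import *
P={}
for n in('scene','side'):
    p=env.grab_frame(n);save(p,n+'0.png');w=cloud(p)
    print(n,p['fovy'],np.round(p['position']),np.round(p['orientation'],2))
    for l in('tank','hang_rim','basket','lip','bail_grip','part','wipes','spray','caliper','driver'):
        for r in env.landmark_of(p,l)[:2]:
            u,v=r['point'];i,j=int(np.clip(round(v),0,383)),int(np.clip(round(u),0,511))
            zz={'hang_rim':130,'lip':78,'bail_grip':None}.get(l,0)
            print(l,round(r['score'],2),np.round([u,v]),'depth',np.round(w[i,j]),'plane',np.round(at_z(p,u,v,zz)) if zz is not None else '')
np.set_printoptions(suppress=True);print(env.state())
E
python3 a.py; python3 -c "
import cv2,numpy as np
cv2.imwrite('pics/both.png',cv2.resize(np.vstack([cv2.imread('pics/scene0.png'),cv2.imread('pics/side0.png')]),(400,600)))" 
```

```text
scene 44.130562798345 [-110.  659. 1115.] [-136.51   -0.87 -135.69]
tank 0.73 [217. 257.] depth [498. 174.  15.] plane [506. 168.   0.]
hang_rim 0.62 [241. 246.] depth [nan nan nan] plane [417. 158. 130.]
basket 0.72 [295. 188.] depth [ 498. -153.   52.] plane [ 528. -192.    0.]
basket 0.61 [308. 178.] depth [ 480. -190.   83.] plane [ 530. -259.    0.]
bail_grip 0.58 [305. 162.] depth [ 503. -196.  131.] plane 
bail_grip 0.39 [294. 188.] depth [ 499. -150.   54.] plane 
part 0.8 [304. 227.] depth [379. -56.  51.] plane [400. -90.   0.]
part 0.79 [295. 191.] depth [ 494. -150.   44.] plane [ 518. -184.    0.]
wipes 0.71 [322. 140.] depth [ 586. -395.   47.] plane [ 616. -439.    0.]
spray 0.56 [115. 263.] depth [660. 395.  47.] plane [692. 383.   0.]
caliper 0.86 [376. 168.] depth [ 394. -455.    3.] plane [ 394. -459.    0.]
caliper 0.21 [306. 163.] depth [ 502. -200.  125.] plane [ 580. -308.    0.]
driver 0.64 [307. 179.] depth [ 480. -185.   82.] plane [ 526. -251.    0.]
driver 0.46 [234. 203.] depth [556.  51.  99.] plane [622.  -8.   0.]
side 45.2791746028718 [ 358. 1008. 101
[... 876 characters left out ...]
driver 0.41 [227. 222.] depth [588. 117. 129.] plane [622. -12.  -0.]
{'time_s': 1.1, 'qpos': array([-69.03992036,  18.31314133,  89.63883124,   0.00053654,
        72.04342763,  -1.14666849]), 'qvel': array([ 0.01304706, -0.07690175,  0.12962262, -0.13087573,  0.08382927,
       -0.04344936]), 'effort': array([  0.00081883, -41.23562694, -23.22347224,   0.07281966,
         0.03799263,  -0.00000503]), 'ee_pos': array([ 216.39637838, -532.75131981,  213.96461635]), 'ee_rot': array([179.9953909 ,  -0.00041826,  22.10658276]), 'force': array([ 0.86926376, -0.49175253,  0.05887375]), 'torque': array([0.00512777, 0.00811227, 0.01110573]), 'gripper_force': 0.0, 'gripper_width': 91.39893129801948}
```

View pics/scene0.png

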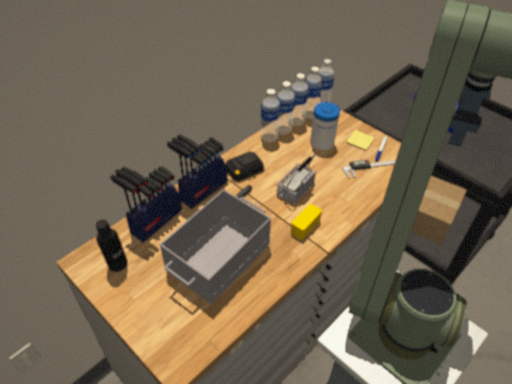

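View pics/side0.png

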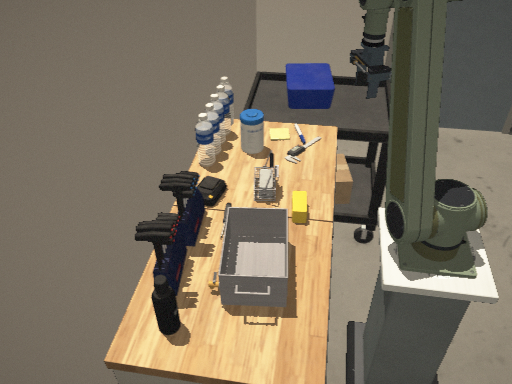

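The scene view shows the tank centred near pixel (218,247), with the tap at (245,190). The basket with the grey block is at (297,183), its black bail grip near (305,163). The yellow block at (306,222) is a decoy. Next I fit the geometry from depth.

```bash
cat > b.py <<'E'
from h import *
for n in('scene','side'):
    p=env.grab_frame(n);w=cloud(p).reshape(-1,3);col=p['frame'].reshape(-1,3)
    m=(w[:,0]>380)&(w[:,0]<620)&(w[:,1]>-10)&(w[:,1]<340)&(w[:,2]>122)&(w[:,2]<136)
    q=w[m]; q=q[(q[:,0]<600)]
    print(n,'tank rim',len(q),cv2.minAreaRect(q[:,:2].astype(np.float32)))
    b=(w[:,0]>440)&(w[:,0]<600)&(w[:,1]>-290)&(w[:,1]<-90)
    for lo,hi in((20,45),(45,56),(56,82),(82,140)):
        q=w[b&(w[:,2]>lo)&(w[:,2]<hi)]
        print(lo,hi,len(q),cv2.minAreaRect(q[:,:2].astype(np.float32)) if len(q)>3 else '',np.round(np.median(q,0)))
    dark=b&(col.max(1)<60)&(w[:,2]>20); print('dark',np.round(w[dark]).astype(int).tolist()[:40])
    im=p['frame'];c=(297,183) if n=='scene' else (265,182)
    cv2.imwrite(f'pics/crop_{n}.png',cv2.resize(im[c[1]-40:c[1]+30,c[0]-45:c[0]+45],None,fx=6,fy=6,interpolation=cv2.INTER_CUBIC)[...,::-1])
E
python3 b.py; python3 -c "
import cv2,numpy as np
cv2.imwrite('pics/cc.png',np.vstack([cv2.resize(cv2.imread(f'pics/crop_{n}.png'),(386,300)) for n in ('scene','side')]))"
```

```text
scene tank rim 754 ((499.56121826171875, 167.75469970703125), (173.6623992919922, 254.5955352783203), 6.4049391746521)
20 45 252 ((526.3702392578125, -194.53770446777344), (75.04212951660156, 132.4813232421875), 8.138266563415527) [ 509. -161.   33.]
45 56 301 ((524.7745971679688, -190.63330078125), (73.29483032226562, 131.9275665283203), 7.97220516204834) [ 522. -172.   53.]
56 82 193 ((510.67926025390625, -193.14190673828125), (62.826133728027344, 135.7670440673828), 7.759832382202148) [ 500. -190.   63.]
82 140 142 ((498.6039733886719, -197.1652374267578), (35.41770935058594, 137.91168212890625), 7.820226669311523) [ 501. -188.  126.]
dark [[508, -221, 128], [506, -223, 128], [507, -215, 129], [505, -217, 128], [500, -215, 133], [506, -209, 128], [503, -211, 129], [501, -213, 129], [501, -197, 136], [501, -203, 131], [501, -208, 128], [500, -211, 127], [504, -197, 129], [501, -198, 131], [502, -204, 126], [498, -205, 128], [503, -191, 130], [502, -196, 127], [500, -198, 128], [503, -187, 129], [501, -189, 128], [500, -192, 127], [501, -179, 131], [500, -184, 129], [498, -186, 128]
[... 886 characters left out ...]
515, -222, 127], [511, -217, 131], [507, -217, 132], [514, -217, 127], [511, -217, 127], [506, -208, 134], [513, -209, 128], [509, -206, 131], [506, -210, 129], [513, -207, 126], [509, -203, 130], [505, -201, 131], [512, -201, 127], [508, -196, 131], [504, -194, 132], [511, -197, 126], [507, -186, 133], [504, -191, 131], [510, -185, 130], [506, -182, 133], [504, -188, 129], [510, -186, 126], [506, -179, 131], [502, -178, 132], [508, -177, 128], [505, -173, 131], [501, -170, 134], [508, -175, 126], [504, -170, 130], [501, -173, 128], [507, -167, 127], [503, -163, 131], [500, -163, 131], [507, -163, 127], [502, -154, 133], [500, -161, 129], [506, -159, 126], [503, -158, 127], [499, -157, 128]]
```

View pics/cc.png

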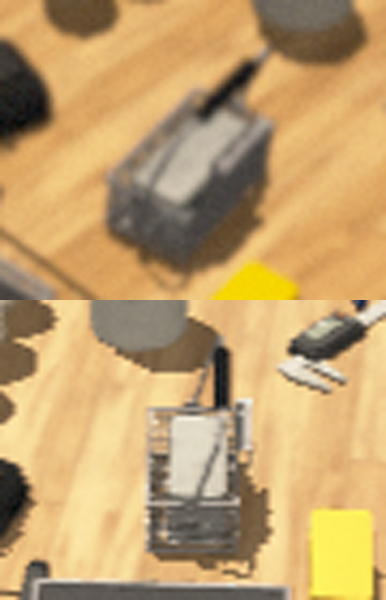

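Tank: centre about (500,169), yaw about 6°. Basket: centre about (527,-191), yaw about 8.5°. The bail leans towards the lip, with the grip at about (505,-191,125). I move above the grip and turn to yaw 98.5.

move_arm:
  plan:
    - [[2.9, 3.4, 0.6], 7.6, 0]
    - [[2.9, 3.4, 0.6], 7.6, 0]
    - [[2.9, 3.4, 0], 7.6, 0]
    - [[2.9, 3.4, 0], 7.6, 0]
    - [[2.9, 3.4, 0], 7.6, 0]
  squeeze: 30

```text
time_s: 1.7
ee_pos: [362.3, -361.4, 226.2]
ee_rot: [180.0, 0.0, 60.4]
force: [0.5, -0.7, 0.2]
gripper_width: 91.5
gripper_force: 0.0
```

move_arm:
  plan:
    - [[2.9, 3.4, 0], 7.6, 0]
    - [[2.9, 3.4, 0], 7.6, 0]
    - [[2.9, 3.4, 0], 7.6, 0]
    - [[2.9, 3.4, 0], 7.6, 0]
    - [[2.8, 3.4, 0], 7.8, 0]

```text
time_s: 2.2
ee_pos: [506.5, -191.2, 226.2]
ee_rot: [180.0, 0.0, 98.6]
force: [0.1, 0.3, 0.4]
gripper_width: 91.5
gripper_force: 0.0
```

```bash
cat > c.py <<'E'
from h import *
s=env.state();print(s['time_s'],np.round(s['ee_pos'],1),np.round(s['ee_rot'],1))
p=env.grab_frame('wrist');save(p,'w1.png')
f=f_of(p);print(p['fovy'],f,p['cx'],p['cy'],np.round(p['position']),np.round(p['orientation'],1))
v,u=np.mgrid[0:384,0:512].astype(float);du=u-p['cx'];dv=v-p['cy'];r=np.hypot(du,dv)+1e-9;th=r/f
d=np.stack([np.sin(th)*du/r,np.sin(th)*dv/r,np.cos(th)],-1)
w=d/np.maximum(d[...,2:],.05)*p['z_map'][...,None]@Rm(p['orientation']).T+np.array(p['position'])
w[(p['z_map']<=0)|(th>1.4)]=np.nan
np.savez('w1.npz',w=w,im=p['frame'])
C=np.array([527,-191.]);a=np.radians(8.5);ex=np.array([np.cos(a),np.sin(a)]);ey=np.array([-ex[1],ex[0]])
q=w.reshape(-1,3);L=np.stack([(q[:,:2]-C)@ex,(q[:,:2]-C)@ey,q[:,2]],1)
m=(abs(L[:,0])<75)&(abs(L[:,1])<90)&(L[:,2]>15)&(L[:,2]<140);L=L[m];q=q[m]
for lo,hi in((15,45),(45,51),(51,57),(57,74),(74,90),(115,140)):
    k=(L[:,2]>lo)&(L[:,2]<hi)
    if k.sum()>5: print(lo,hi,k.sum(),cv2.minAreaRect(q[k,:2].astype(np.float32)),np.round(np.percentile(L[k],[2,50,98],axis=0),1).tolist())
for l in('basket','lip','bail_grip','part'):
    print(l,[(round(x['score'],2),np.round(x['point']).tolist(),np.round(w[int(x['point'][1]),int(x['point'][0])]).tolist()) for x in env.landmark_of(p,l)[:2]])
E
python3 c.py
```

```text
2.2 [ 506.5 -191.2  226.2] [180.    0.   98.6]
65.70646984690485 297.3186396354542 256.47605153399036 188.7027910742241 [ 497. -121.  397.] [1.654e+02 1.000e-01 8.600e+00]
15 45 469 ((533.765625, -192.67604064941406), (61.313499450683594, 115.78557586669922), 8.514796257019043) [[-24.1, -60.3, 17.0], [35.3, -28.9, 27.9], [37.0, 55.0, 43.3]]
45 51 740 ((529.9390258789062, -191.16729736328125), (72.30973815917969, 133.39584350585938), 7.478559494018555) [[-32.9, -60.9, 47.5], [17.8, 10.3, 49.5], [38.3, 61.7, 50.9]]
51 57 2444 ((529.527587890625, -190.83010864257812), (69.82400512695312, 132.6626739501953), 7.850793838500977) [[-22.8, -44.8, 51.9], [3.3, 10.9, 53.9], [20.1, 54.4, 55.6]]
57 74 72 ((506.7258605957031, -193.83926391601562), (43.2984504699707, 132.9832000732422), 7.823624610900879) [[-41.1, -65.7, 57.9], [-29.6, -0.5, 61.7], [1.4, 66.4, 73.3]]
74 90 697 ((503.60479736328125, -194.1902618408203), (39.89628601074219, 133.17608642578125), 8.259621620178223) [[-43.2, -64.1, 78.2], [-36.8, 1.7, 80.5], [-6.3, 32.4, 84.1]]
115 140 1245 ((506.4989318847656, -188.89320373535156), (13.75168514251709, 120.92446899414062), 7.867274761199951) [[-26.1, -48.7, 119.6], [-19.4, 4.8, 128.0], [-13.7, 59.9, 130.3]]
basket [(0.64, [271.0, 168.0], [522.0, -180.0, 55.0])]
lip [(0.71, [243.0, 185.0], [492.0, -200.0, 80.0])]
bail_grip []
part [(0.96, [271.0, 166.0], [521.0, -178.0, 54.0]), (0.91, [193.0, 83.0], [416.0, -94.0, 50.0])]
```

View pics/w1.png

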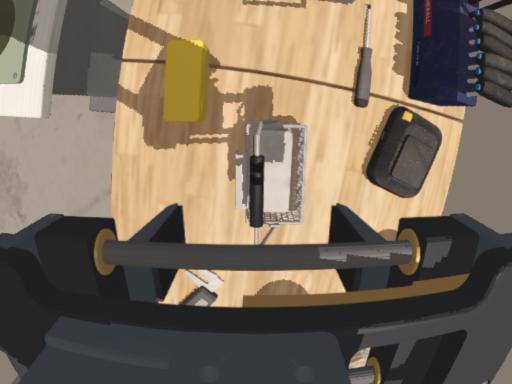

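The wrist view shows the basket at pixel (275,172), the lip on its left at (240,182) and the black grip at (257,190). The block sits slightly towards the lip side. The refined basket fit is centre (529.5,-191), yaw 8°, grip about (507,-194,123). I descend and grasp.

move_arm:
  plan:
    - [[0.1, -0.3, -3], -0.6, 0]
    - [[0, 0, -4], 0, 0]
    - [[0, 0, -3], 0, 0]
    - [[0, 0, -2.2], 0, 0.3]
    - [[0, 0, 0], 0, 1]
  squeeze: 30

```text
time_s: 2.95
ee_pos: [503.1, -196.3, 101.2]
ee_rot: [-179.6, -0.2, 97.5]
force: [-0.3, 0.2, -0.8]
gripper_width: 78.1
gripper_force: 0.0
```

move_arm:
  plan:
    - [[0, 0, 0], 0, 1]
    - [[0, 0, 0], 0, 1]
    - [[0, 0, 0], 0, 1]
    - [[0, 0, 0], 0, 1]
    - [[0, 0, 0], 0, 1]

```text
time_s: 3.45
ee_pos: [506.7, -195.8, 104.6]
ee_rot: [179.9, 0.0, 97.7]
force: [0.2, -0.2, -0.4]
gripper_width: 38.0
gripper_force: 0.0
```

move_arm:
  plan:
    - [[0, 0, 0], 0, 1]
    - [[0, 0, 0], 0, 1]
    - [[0, 0, 0], 0, 1]
    - [[0, 0, 0], 0, 1]
    - [[0, 0, 0], 0, 1]

```text
time_s: 3.95
ee_pos: [506.4, -195.7, 104.0]
ee_rot: [180.0, -0.0, 97.7]
force: [-0.9, 0.0, -0.0]
gripper_width: 13.0
gripper_force: 30.0
```

move_arm:
  plan:
    - [[0, 0, 0], 0, 1]
    - [[0.6, 0.1, 0.1], 0, 1]
    - [[0.6, 0.1, 0.1], 0, 1]
    - [[0.6, 0.1, 0.1], 0, 1]
    - [[0.4, 0.0, 0.0], 0, 1]

```text
time_s: 4.45
ee_pos: [529.3, -192.6, 107.4]
ee_rot: [179.9, -0.0, 97.7]
force: [-1.7, 0.6, 5.5]
gripper_width: 13.4
gripper_force: 30.0
```

```bash
python3 c.py
```

```text
4.45 [ 529.3 -192.6  107.4] [179.9  -0.   97.7]
65.70646984690485 297.3186396354542 256.47605153399036 188.7027910742241 [ 521. -122.  278.] [165.4   0.    7.6]
15 45 687 ((527.7136840820312, -176.06983947753906), (68.50457763671875, 84.91497802734375), 7.962731838226318) [[-31.4, -22.5, 16.2], [8.0, 22.8, 26.5], [37.1, 55.3, 38.2]]
45 51 1143 ((526.6903076171875, -165.7367401123047), (71.64424896240234, 84.02352142333984), 9.16169548034668) [[-32.0, -13.6, 47.6], [16.2, 45.5, 49.6], [38.7, 61.9, 50.9]]
51 57 3284 ((525.83642578125, -164.39027404785156), (71.2325668334961, 79.2326889038086), 10.649495124816895) [[-30.7, -3.5, 51.9], [-7.5, 30.3, 53.9], [20.5, 54.7, 55.4]]
57 74 238 ((495.949462890625, -162.07896423339844), (86.75135803222656, 28.165616989135742), 74.52781677246094) [[-41.3, -9.1, 57.7], [-31.0, 17.4, 65.1], [-29.2, 32.4, 73.3]]
74 90 927 ((495.05712890625, -160.82711791992188), (82.89314270019531, 26.07861328125), 73.70819091796875) [[-42.7, -3.6, 75.7], [-36.3, 14.8, 80.4], [-30.8, 31.8, 81.8]]
115 140 3375 ((527.5789794921875, -174.9213409423828), (33.33374786376953, 100.81935119628906), 19.284526824951172) [[-11.0, -30.9, 117.2], [3.0, 16.1, 131.2], [17.0, 62.3, 137.6]]
basket [(0.91, [256.0, 187.0], [525.0, -158.0, 133.0])]
lip [(0.95, [200.0, 211.0], [490.0, -193.0, 82.0])]
bail_grip [(0.89, [253.0, 241.0], [527.0, -189.0, 132.0])]
part [(0.81, [254.0, 185.0], [524.0, -157.0, 132.0]), (0.73, [142.0, 67.0], [424.0, -93.0, 50.0])]
```

Bail held upright; the grip width of 13 mm is right for the 14 mm sleeve. I lift and carry it over.

move_arm:
  plan:
    - [[0, 0, 0.5], 0, 1]
    - [[0, 0, 0.8], 0, 1]
    - [[0, 0, 1.4], 0, 1]
    - [[0, 0, 1.9], 0, 1]
    - [[0, 0, 2.2], 0, 1]

```text
time_s: 5.2
ee_pos: [527.0, -192.4, 174.1]
ee_rot: [-179.8, -0.1, 97.7]
force: [0.1, -0.5, -6.9]
gripper_width: 13.0
gripper_force: 30.0
```

move_arm:
  plan:
    - [[0, 0, 2.4], 0, 1]
    - [[0, 0, 2.4], 0, 1]
    - [[0, 0, 2.2], 0, 1]
    - [[0, 0, 1.8], 0, 1]
    - [[0, 0, 1.4], 0, 1]

```text
time_s: 5.7
ee_pos: [527.8, -192.7, 277.4]
ee_rot: [-179.9, -0.0, 97.7]
force: [0.4, 0.1, -5.9]
gripper_width: 13.5
gripper_force: 30.0
```

move_arm:
  plan:
    - [[-0.1, 0.4, 0.6], -0.3, 1]
    - [[-0.1, 0.9, 0.2], -0.3, 1]
    - [[-0.2, 1.4, 0], -0.3, 1]
    - [[-0.2, 1.9, 0], -0.3, 1]
    - [[-0.3, 2.2, 0], -0.3, 1]

```text
time_s: 6.2
ee_pos: [518.4, -123.1, 283.6]
ee_rot: [-179.9, -0.1, 96.2]
force: [0.2, -0.2, -6.8]
gripper_width: 13.3
gripper_force: 30.0
```

move_arm:
  plan:
    - [[-0.3, 2.2, 0], 0, 1]
    - [[-0.3, 2.2, 0], 0, 1]
    - [[-0.3, 2.2, 0], 0, 1]
    - [[-0.3, 2.2, 0], 0, 1]
    - [[-0.3, 2.2, 0], 0, 1]

```text
time_s: 6.7
ee_pos: [502.9, -12.7, 283.8]
ee_rot: [-179.9, -0.1, 96.2]
force: [0.3, 0.3, -6.2]
gripper_width: 13.3
gripper_force: 30.0
```

move_arm:
  plan:
    - [[-0.3, 2.2, 0], 0, 1]
    - [[-0.3, 2.2, 0], 0, 1]
    - [[-0.3, 2.2, 0], 0, 1]
    - [[-0.3, 2.2, 0], 0, 1]
    - [[-0.3, 2.2, 0], 0, 1]

```text
time_s: 7.2
ee_pos: [487.7, 97.0, 283.8]
ee_rot: [-179.8, -0.0, 96.2]
force: [0.5, 0.1, -5.6]
gripper_width: 13.2
gripper_force: 30.0
```

move_arm:
  plan:
    - [[-0.3, 2.2, 0], 0, 1]
    - [[-0.3, 1.9, 0], 0, 1]
    - [[-0.3, 1.4, 0], 0, 1]
    - [[-0.2, 0.9, 0], 0, 1]
    - [[-0.1, 0.6, 0], 0, 1]

```text
time_s: 7.7
ee_pos: [476.7, 165.9, 284.6]
ee_rot: [-180.0, 0.0, 96.2]
force: [0.1, -0.2, -7.4]
gripper_width: 13.6
gripper_force: 30.0
```

```bash
python3 - <<'E'
from h import *
s=env.state();print(s['time_s'],np.round(s['ee_pos'],1),np.round(s['ee_rot'],1),s['force'],s['gripper_width'])
for n in('wrist','side'):
    p=env.grab_frame(n);save(p,n+'2.png')
    for l in('lip','hang_rim','basket','tank','bail_grip'):
        print(n,l,[(round(x['score'],2),np.round(x['point']).tolist()) for x in env.landmark_of(p,l)[:2]])
a=cv2.imread('pics/wrist2.png');b=cv2.imread('pics/side2.png')[100:320,170:390];b=cv2.resize(b,(288,288),interpolation=cv2.INTER_CUBIC)
c=np.zeros((384,800,3),np.uint8);c[:,:512]=a;c[:288,512:]=b;cv2.imwrite('pics/v2.png',c)
E
```

```text
7.7 [476.7 165.9 284.6] [-180.     0.    96.2] [ 0.10861164 -0.24508515 -7.39404218] 13.561848077340597
wrist lip [(0.61, [197.0, 209.0])]
wrist hang_rim []
wrist basket [(0.68, [265.0, 186.0])]
wrist tank [(0.79, [270.0, 158.0]), (0.41, [257.0, 183.0])]
wrist bail_grip [(0.67, [254.0, 241.0])]
side lip [(0.57, [278.0, 205.0])]
side hang_rim [(0.73, [288.0, 239.0])]
side basket [(0.95, [260.0, 224.0]), (0.49, [263.0, 187.0])]
side tank [(0.57, [258.0, 271.0]), (0.3, [168.0, 325.0])]
side bail_grip [(0.68, [261.0, 187.0])]
```

View pics/v2.png

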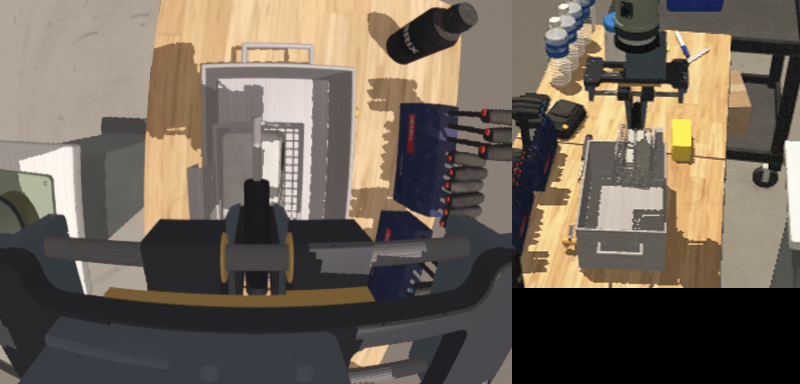

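The wrist view shows the basket hanging over the tank at pixel (260,165), with the near tank wall at column about 205-210. I let it settle, then measure the tilt and the lip-to-rim offset.

move_arm:
  plan:
    - [[0, 0, 0], 0, 1]
    - [[0, 0, 0], 0, 1]
    - [[0, 0, 0], 0, 1]
    - [[0, 0, 0], 0, 1]
    - [[0, 0, 0], 0, 1]

```text
time_s: 8.8
ee_pos: [477.4, 165.3, 284.9]
ee_rot: [180.0, 0.0, 96.2]
force: [1.0, 0.2, -6.5]
gripper_width: 13.4
gripper_force: 30.0
```

```bash
cat > m.py <<'E'
from h import *
import sys
def fish(p):
    f=f_of(p);v,u=np.mgrid[0:384,0:512].astype(float);du=u-p['cx'];dv=v-p['cy'];r=np.hypot(du,dv)+1e-9;th=r/f
    d=np.stack([np.sin(th)*du/r,np.sin(th)*dv/r,np.cos(th)],-1)
    w=d/np.maximum(d[...,2:],.05)*p['z_map'][...,None]@Rm(p['orientation']).T+np.array(p['position'])
    w[(p['z_map']<=0)|(th>1.4)]=np.nan;return w
YAW=6.2;a=np.radians(YAW);ex=np.array([np.cos(a),np.sin(a)]);ey=np.array([-ex[1],ex[0]]);H=np.array([417,160.])
def loc(w): w=w.reshape(-1,3);return np.stack([(w[:,:2]-H)@ex,(w[:,:2]-H)@ey,w[:,2]],1)
if __name__=='__main__':
    s=env.state();print(s['time_s'],'tcp loc',np.round(loc(np.array(s['ee_pos'])),1),np.round(s['ee_rot'],2),np.round(s['force'],1))
    p=env.grab_frame('wrist');w=fish(p);L=loc(w);np.savez('m.npz',L=L.reshape(384,512,3),im=p['frame'])
    rim=L[(abs(L[:,0])<15)&(L[:,1]>35)&(L[:,1]<115)&(L[:,2]>126)&(L[:,2]<136)]
    if len(rim)>20:
        k=np.polyfit(rim[:,1],rim[:,0],1);print('rim n',len(rim),'x at y=0,80',np.polyval(k,[0,80]).round(1),'slope deg',np.degrees(k[0]).round(2),'x rng',np.percentile(rim[:,0],[3,97]).round(1),'z',np.median(rim[:,2]).round(1))
    b=float(s['ee_pos'][2])+19-78-48 # basket underside estimate
    tcp=loc(np.array(s['ee_pos']))[0]
    B=L-[tcp[0],tcp[1],b]
    pr=lambda n,m:print(n,m.sum(),np.percentile(B[m],[3,50,97],axis=0).round(1).tolist() if m.sum()>5 else '')
    blk=(abs(B[:,0])<45)&(B[:,1]>18)&(B[:,1]<75)&(B[:,2]>35)&(B[:,2]<68)
    pr('block/top',blk)
    for y0 in (22,):
        for lo in range(-70,60,6):
            m=(B[:,0]>lo)&(B[:,0]<lo+6)&(B[:,1]>15)&(B[:,1]<31)&(B[:,2]>0)&(B[:,2]<110)
            if m.sum()>4: print(lo,m.sum(),np.percentile(B[m,2],[10,50,90]).round(1).tolist(),end=' ')
    print()
E
python3 m.py
```

```text
8.8 tcp loc [[ 60.6  -1.3 284.9]] [180.     0.    96.21] [ 1.   0.2 -6.5]
rim n 321 x at y=0,80 [1.9 2. ] slope deg 0.13 x rng [-0.7  4.4] z 129.6
block/top 3758 [[-35.3, 19.7, 42.1], [-6.5, 40.6, 51.9], [34.2, 63.1, 56.8]]
-52 116 [71.3, 72.0, 72.7] -46 172 [72.0, 73.0, 74.2] -40 270 [53.4, 65.3, 73.9] -34 186 [25.8, 42.3, 50.8] -28 105 [48.3, 49.3, 50.2] -22 153 [49.3, 50.3, 51.1] -16 152 [50.2, 51.2, 52.2] -10 114 [51.2, 52.2, 53.7] -4 24 [52.3, 52.8, 53.7] 2 70 [53.5, 54.5, 55.3] 8 149 [54.6, 55.3, 56.5] 14 119 [45.6, 55.2, 56.3] 20 55 [6.9, 25.9, 41.1] 26 44 [6.4, 7.1, 8.3] 32 161 [7.9, 54.0, 55.3] 38 13 [8.2, 9.1, 9.9]
```

The tilt is about 9° towards the lip, and the rim sits 1.9 mm inboard of my estimate. I descend inside the tank, still clear of the wall, until the flange tip is just above the rim.

move_arm:
  plan:
    - [[0, 0, -0.6], 0, 1]
    - [[0, 0, -1.2], 0, 1]
    - [[0, 0, -1.6], 0, 1]
    - [[0, 0, -1.6], 0, 1]
    - [[0, 0, -1.6], 0, 1]

```text
time_s: 9.35
ee_pos: [476.8, 165.1, 217.3]
ee_rot: [-179.9, 0.0, 96.2]
force: [0.6, 0.7, -6.6]
gripper_width: 13.2
gripper_force: 30.0
```

move_arm:
  plan:
    - [[0, 0, -1.2], 0, 1]
    - [[0, 0, -0.8], 0, 1]
    - [[0, 0, -0.4], 0, 1]
    - [[0, 0, 0], 0, 1]
    - [[0, 0, 0], 0, 1]

```text
time_s: 9.85
ee_pos: [477.8, 165.4, 195.5]
ee_rot: [179.9, -0.0, 96.2]
force: [0.5, 0.5, -6.1]
gripper_width: 12.9
gripper_force: 30.0
```

```bash
python3 m.py; cat > l.py <<'E'
import numpy as np,cv2
from m import *
d=np.load('m.npz');L=d['L'].reshape(-1,3)
rm=(abs(L[:,0]-2)<8)&(L[:,1]>45)&(L[:,1]<115)&(L[:,2]>127)&(L[:,2]<136)
print('rim x',np.percentile(L[rm,0],[3,50,97]).round(1),'z97',np.percentile(L[rm,2],97).round(1))
tz=float(env.state()['ee_pos'][2]);b=tz+19-126
m=(L[:,2]>b+69)&(L[:,2]<b+84)&(L[:,0]>-15)&(L[:,0]<40)&(L[:,1]>-40)&(L[:,1]<40)
q=L[m];print('lip n',len(q),'b',round(b,1))
if len(q)>10:
  for lo in range(-40,40,8):
    k=(q[:,1]>=lo)&(q[:,1]<lo+8)
    if k.sum()>8: print(lo,k.sum(),'x',np.percentile(q[k,0],[3,97]).round(1),'z',np.percentile(q[k,2],[50,95]).round(1))
E
python3 l.py
```

```text
9.85 tcp loc [[ 61.   -1.2 195.5]] [ 1.7992e+02 -1.0000e-02  9.6210e+01] [ 0.5  0.5 -6.1]
rim n 594 x at y=0,80 [2.3 2.4] slope deg 0.03 x rng [-0.2  4.5] z 129.6
block/top 3754 [[-35.3, 19.8, 41.8], [-5.9, 40.6, 51.9], [34.2, 63.1, 57.0]]
-64 74 [31.2, 41.3, 42.1] -58 55 [3.3, 20.0, 40.5] -52 126 [70.8, 71.6, 72.2] -46 166 [71.6, 72.5, 73.2] -40 267 [53.4, 65.1, 73.4] -34 193 [25.7, 41.8, 50.7] -28 99 [47.9, 49.0, 49.9] -22 156 [48.9, 50.0, 50.9] -16 145 [50.1, 51.0, 52.1] -10 119 [51.1, 52.1, 53.1] -4 24 [52.0, 53.0, 53.6] 2 71 [53.9, 54.5, 55.3] 8 144 [54.5, 55.5, 57.2] 14 127 [46.9, 55.6, 56.6] 20 56 [12.5, 32.2, 42.1] 26 52 [6.6, 7.3, 8.0] 32 162 [8.2, 54.5, 55.7] 38 18 [8.7, 9.8, 10.3] 
rim x [-0.2  2.4  4.5] z97 131.2
lip n 938 b 88.7
-8 164 x [11.1 23.7] z [160.8 162.3]
0 185 x [11.  23.6] z [160.7 162.3]
8 183 x [11.2 23.5] z [160.8 162.1]
16 195 x [11.1 23.6] z [160.7 162.2]
24 207 x [10.9 23.8] z [160.6 162.2]
```

The lip is square to the wall. The slot mouth is about 18.4 mm inboard of the rim, and the flange tip is about 9 mm above it. I move it over the rim.

move_arm:
  plan:
    - [[-0.3, 0, -0.2], 0, 1]
    - [[-0.4, -0.1, -0.2], 0, 1]
    - [[-0.4, 0, -0.1], 0, 1]
    - [[-0.4, -0.1, 0], 0, 1]
    - [[-0.2, 0, 0], 0, 1]

```text
time_s: 10.4
ee_pos: [459.7, 163.1, 190.0]
ee_rot: [-180.0, 0.0, 96.2]
force: [-0.5, -0.0, -6.6]
gripper_width: 13.2
gripper_force: 30.0
```

move_arm:
  plan:
    - [[-0.1, 0, 0], 0, 1]
    - [[0, 0, 0], 0, 1]
    - [[0, 0, 0], 0, 1]
    - [[0, 0, 0], 0, 1]
    - [[0, 0, 0], 0, 1]

```text
time_s: 10.9
ee_pos: [459.5, 163.3, 190.0]
ee_rot: [180.0, -0.0, 96.2]
force: [-0.3, 0.2, -6.5]
gripper_width: 13.2
gripper_force: 30.0
```

```bash
python3 m.py; python3 l.py
```

```text
10.9 tcp loc [[ 42.6  -1.3 190. ]] [179.99  -0.    96.2 ] [-0.3  0.2 -6.5]
rim n 703 x at y=0,80 [5.1 2.8] slope deg -1.67 x rng [-0.2 10.5] z 129.6
block/top 4155 [[-41.0, 20.0, 41.2], [-9.0, 41.8, 51.3], [33.9, 64.8, 56.9]]
-52 131 [70.3, 71.2, 72.1] -46 177 [71.3, 72.2, 73.2] -40 279 [51.3, 63.2, 72.8] -34 180 [26.5, 41.3, 49.5] -28 108 [48.0, 48.8, 49.7] -22 152 [49.0, 49.8, 50.8] -16 154 [50.2, 51.0, 51.8] -10 109 [51.1, 52.0, 53.1] -4 23 [52.2, 52.8, 53.5] 2 72 [53.6, 54.3, 55.2] 8 151 [54.6, 55.7, 57.0] 14 120 [45.7, 55.5, 56.7] 20 60 [12.5, 28.9, 41.8] 26 57 [6.7, 7.7, 27.1] 32 153 [8.3, 54.6, 56.0] 38 22 [9.3, 10.1, 11.4] 
rim x [-0.2  2.3  4.5] z97 131.4
lip n 940 b 82.9
-8 164 x [-7.7  4.8] z [155.1 156.7]
0 182 x [-7.7  4.9] z [154.9 156.4]
8 194 x [-7.8  4.8] z [154.9 156.4]
16 195 x [-7.6  5. ] z [154.9 156.2]
24 202 x [-7.9  4.9] z [155.  156.3]
```

The lip sits over the rim with the mouth centre within about 0.4 mm. I lower it slowly, following the tilt.

move_arm:
  plan:
    - [[0, 0, -0.2], 0, 1]
    - [[0, 0, -0.2], 0, 1]
    - [[0, 0, -0.2], 0, 1]
    - [[-0.1, 0, -0.2], 0, 1]
    - [[0, 0, 0], 0, 1]

```text
time_s: 11.45
ee_pos: [458.2, 163.2, 181.6]
ee_rot: [-180.0, 0.0, 96.2]
force: [-0.3, -0.3, -5.3]
gripper_width: 13.3
gripper_force: 30.0
```

```bash
python3 m.py|head -2; python3 l.py
```

```text
11.45 tcp loc [[ 41.4  -1.2 181.6]] [-179.99    0.     96.21] [-0.3 -0.3 -5.3]
rim n 683 x at y=0,80 [2.3 2.3] slope deg -0.06 x rng [-0.3  4.4] z 129.7
rim x [-0.4  2.2  4.4] z97 131.0
lip n 944 b 74.8
-8 166 x [-8.7  4.2] z [147.2 148.4]
0 184 x [-8.3  4.2] z [147.1 148.6]
8 188 x [-8.3  4.1] z [147.1 148.7]
16 196 x [-8.6  4.1] z [147.  148.5]
24 202 x [-8.6  4.2] z [147.1 148.4]
```

move_arm:
  plan:
    - [[0, 0, -0.2], 0, 1]
    - [[-0.1, 0, -0.2], 0, 1]
    - [[0, 0, -0.2], 0, 1]
    - [[-0.1, 0, -0.2], 0, 1]
    - [[0, 0, 0], 0, 1]

```text
time_s: 12.0
ee_pos: [456.2, 163.2, 173.7]
ee_rot: [-180.0, 0.0, 96.2]
force: [1.1, 0.5, -5.6]
gripper_width: 13.1
gripper_force: 30.0
```

```bash
python3 m.py; python3 l.py
```

```text
12.0 tcp loc [[ 39.3  -1.  173.7]] [-179.99    0.     96.21] [ 1.1  0.5 -5.6]
rim n 741 x at y=0,80 [2.4 2.3] slope deg -0.11 x rng [-0.2  4.4] z 129.7
block/top 4210 [[-38.1, 20.0, 42.7], [-9.8, 43.2, 52.8], [35.5, 66.8, 63.6]]
-46 165 [77.1, 77.9, 78.6] -40 183 [77.4, 78.2, 79.0] -34 341 [17.8, 54.8, 75.5] -28 80 [50.8, 52.1, 53.0] -22 159 [51.7, 52.5, 53.3] -16 147 [52.0, 52.7, 53.6] -10 119 [52.2, 53.1, 54.0] -4 24 [52.3, 53.1, 54.2] 2 74 [52.7, 53.5, 54.4] 8 146 [53.1, 53.9, 54.9] 14 151 [52.9, 53.9, 54.7] 20 10 [3.4, 4.2, 41.1] 26 53 [3.4, 4.2, 5.3] 32 194 [4.1, 48.4, 51.1] 
rim x [-0.2  2.3  4.4] z97 131.1
lip n 986 b 66.8
-8 122 x [-5.9  6.2] z [144.7 145.8]
0 202 x [-5.7  6.2] z [144.8 145.8]
8 204 x [-5.8  6. ] z [144.8 145.9]
16 211 x [-5.4  6.2] z [144.7 145.7]
24 221 x [-5.8  6.1] z [144.4 145.7]
32 26 x [-4.5  5.8] z [143.9 145.1]
```

The flange is outside the rim and the plate inside, and the basket is now almost upright at about 2.5°. About 12 mm remain.

move_arm:
  plan:
    - [[0.1, 0, -0.2], 0, 1]
    - [[0, 0, -0.2], 0, 1]
    - [[0, 0, -0.2], 0, 1]
    - [[0, 0, -0.2], 0, 1]
    - [[0, 0, 0], 0, 1]

```text
time_s: 12.55
ee_pos: [457.3, 163.2, 165.6]
ee_rot: [-180.0, 0.0, 96.2]
force: [1.2, 0.7, -6.1]
gripper_width: 13.2
gripper_force: 30.0
```

```bash
python3 m.py; python3 l.py
```

```text
12.55 tcp loc [[ 40.4  -1.2 165.6]] [-179.98    0.     96.2 ] [ 1.2  0.7 -6.1]
rim n 791 x at y=0,80 [2.3 2.3] slope deg 0.0 x rng [-0.3  4.5] z 129.7
block/top 3965 [[-37.0, 20.2, 41.0], [-7.6, 42.4, 52.3], [35.5, 64.5, 59.8]]
-52 12 [75.7, 75.9, 76.4] -46 177 [75.8, 76.6, 77.3] -40 216 [74.3, 76.9, 77.8] -34 305 [20.9, 48.9, 66.7] -28 79 [50.3, 51.3, 52.3] -22 159 [51.0, 51.8, 52.8] -16 148 [51.4, 52.3, 53.2] -10 118 [51.9, 52.7, 53.7] -4 24 [52.2, 52.7, 53.8] 2 74 [52.7, 53.7, 54.4] 8 143 [53.2, 54.2, 55.6] 14 146 [53.5, 54.3, 55.2] 20 14 [4.2, 5.6, 41.5] 26 53 [3.8, 4.9, 5.6] 32 156 [5.0, 50.9, 52.1] 38 25 [5.1, 6.3, 13.5] 
rim x [-0.4  2.4  4.5] z97 131.3
lip n 1050 b 58.7
-8 132 x [-5.5  6.6] z [135.3 136.4]
0 198 x [-5.8  6.5] z [135.3 136.6]
8 195 x [-5.3  6.4] z [135.3 136.5]
16 212 x [-5.5  6.5] z [135.3 136.3]
24 216 x [-5.7  6.4] z [135.3 136.4]
32 97 x [-0.5  5.9] z [129.9 135.5]
```

move_arm:
  plan:
    - [[0, 0, -0.1], 0, 1]
    - [[0, 0, -0.1], 0, 1]
    - [[0, 0, -0.1], 0, 1]
    - [[0, 0, 0], 0, 1]
    - [[0, 0, 0], 0, 1]

```text
time_s: 13.1
ee_pos: [457.3, 163.3, 162.9]
ee_rot: [-180.0, -0.0, 96.2]
force: [0.8, -0.3, -6.8]
gripper_width: 13.0
gripper_force: 30.0
```

```bash
python3 m.py; python3 l.py
```

```text
13.1 tcp loc [[ 40.4  -1.1 162.9]] [-180.    -0.    96.2] [ 0.8 -0.3 -6.8]
rim n 819 x at y=0,80 [2.3 2.3] slope deg 0.03 x rng [-0.3  4.4] z 129.6
block/top 4004 [[-37.1, 20.1, 41.3], [-8.2, 42.4, 52.4], [35.5, 64.9, 61.3]]
-52 11 [75.5, 76.1, 76.9] -46 179 [76.0, 76.9, 77.7] -40 198 [75.8, 77.3, 78.0] -34 317 [20.0, 51.2, 69.0] -28 80 [50.6, 51.5, 52.3] -22 160 [51.2, 51.9, 52.9] -16 147 [51.6, 52.5, 53.5] -10 119 [52.0, 53.0, 53.8] -4 24 [52.1, 52.8, 53.6] 2 74 [53.0, 53.8, 54.4] 8 146 [53.4, 54.1, 55.2] 14 145 [53.2, 54.2, 54.9] 20 14 [3.7, 5.1, 42.7] 26 53 [4.1, 5.0, 5.9] 32 170 [5.1, 50.5, 52.1] 38 16 [4.9, 5.8, 7.2] 
rim x [-0.4  2.4  4.4] z97 131.1
lip n 1054 b 55.9
-8 128 x [-5.3  6.9] z [132.9 134.1]
0 197 x [-5.5  6.6] z [132.8 134.1]
8 200 x [-5.   6.6] z [132.9 133.9]
16 210 x [-5.5  6.7] z [132.8 134.1]
24 215 x [-5.3  6.6] z [132.8 133.9]
32 104 x [-3.9  6.1] z [129.7 133.2]
```

Almost seated. I lower a few more millimetres until the load transfers.

move_arm:
  plan:
    - [[0, 0, -0.1], 0, 1]
    - [[0, 0, 0], 0, 1]
    - [[0, 0, 0], 0, 1]

```text
time_s: 13.45
ee_pos: [457.3, 163.2, 161.9]
ee_rot: [-180.0, -0.0, 96.2]
force: [0.8, 0.5, -6.7]
gripper_width: 13.1
gripper_force: 30.0
```

move_arm:
  plan:
    - [[0, 0, -0.1], 0, 1]
    - [[0, 0, 0], 0, 1]
    - [[0, 0, 0], 0, 1]

```text
time_s: 13.75
ee_pos: [457.1, 163.2, 160.9]
ee_rot: [-180.0, 0.0, 96.2]
force: [-0.0, 0.7, -5.7]
gripper_width: 13.2
gripper_force: 30.0
```

move_arm:
  plan:
    - [[0, 0, -0.1], 0, 1]
    - [[0, 0, 0], 0, 1]
    - [[0, 0, 0], 0, 1]

```text
time_s: 14.05
ee_pos: [457.3, 163.2, 159.9]
ee_rot: [-180.0, 0.0, 96.2]
force: [1.0, 0.4, -5.3]
gripper_width: 13.4
gripper_force: 30.0
```

```bash
python3 m.py; python3 l.py
```

```text
14.05 tcp loc [[ 40.4  -1.2 159.9]] [-180.      0.     96.21] [ 1.   0.4 -5.3]
rim n 837 x at y=0,80 [2.3 2.3] slope deg 0.0 x rng [-0.1  4.5] z 129.6
block/top 3972 [[-37.1, 20.2, 43.0], [-9.1, 42.7, 53.0], [34.6, 65.2, 61.8]]
-46 173 [78.7, 79.5, 80.2] -40 191 [78.9, 79.7, 80.5] -34 310 [11.5, 53.7, 76.5] -28 107 [52.1, 53.1, 53.9] -22 157 [52.3, 53.1, 54.1] -16 156 [52.6, 53.5, 54.4] -10 123 [52.5, 53.4, 54.5] -4 24 [52.8, 53.6, 54.1] 2 74 [52.4, 53.5, 54.1] 8 141 [52.7, 53.6, 54.8] 14 122 [52.4, 53.4, 54.2] 20 12 [2.9, 3.3, 4.1] 26 51 [2.3, 3.3, 4.4] 32 218 [3.5, 33.2, 49.7] 
rim x [-0.1  2.4  4.4] z97 131.2
lip n 1069 b 52.9
-8 114 x [-4.6  7.1] z [132.4 133.3]
0 201 x [-4.9  7. ] z [132.4 133.6]
8 207 x [-4.6  7. ] z [132.4 133.6]
16 217 x [-4.8  7.1] z [132.4 133.4]
24 230 x [-4.7  7. ] z [132.3 133.5]
32 100 x [-0.6  6.6] z [129.9 132.6]
```

Seated and upright, with the lip top at 132.4 mm against an expected 132.5. I unload a little more and then open.

move_arm:
  plan:
    - [[0, 0, -0.1], 0, 1]
    - [[0, 0, 0], 0, 1]
    - [[0, 0, 0], 0, 1]

```text
time_s: 14.4
ee_pos: [457.4, 163.2, 158.9]
ee_rot: [180.0, 0.0, 96.2]
force: [-0.6, -0.6, -5.4]
gripper_width: 13.0
gripper_force: 30.0
```

move_arm:
  plan:
    - [[0, 0, -0.1], 0, 1]
    - [[0, 0, 0], 0, 1]
    - [[0, 0, 0], 0, 1]

```text
time_s: 14.7
ee_pos: [457.8, 163.3, 158.3]
ee_rot: [179.9, -0.0, 96.2]
force: [-0.9, -0.8, -2.4]
gripper_width: 13.5
gripper_force: 30.0
```

move_arm:
  plan:
    - [[0, 0, -0.05], 0, 0.8]
    - [[0, 0, 0], 0, 0.7]
    - [[0, 0, 0], 0, 0.6]
    - [[0, 0, 0], 0, 0.5]
    - [[0, 0, 0], 0, 0.4]

```text
time_s: 15.2
ee_pos: [457.5, 163.3, 157.6]
ee_rot: [180.0, -0.0, 96.2]
force: [0.2, -0.6, -0.1]
gripper_width: 47.2
gripper_force: 0.0
```

move_arm:
  plan:
    - [[0, 0, 0], 0, 0.3]
    - [[0, 0, 0], 0, 0.3]
    - [[0, 0, 0.5], 0, 0.3]
    - [[0, 0, 1], 0, 0.3]
    - [[0, 0, 2], 0, 0.3]

```text
time_s: 15.7
ee_pos: [456.6, 163.0, 192.4]
ee_rot: [-179.9, 0.0, 96.2]
force: [-0.5, -0.4, -0.5]
gripper_width: 63.9
gripper_force: 0.0
```

move_arm:
  plan:
    - [[0, 0, 2], 0, 0.3]
    - [[0, 0, 3], 0, 0.3]
    - [[0, 0, 3], 0, 0.3]
    - [[0, 0, 3], 0, 0.3]
    - [[0, 0, 0], 0, 0.3]

```text
time_s: 16.2
ee_pos: [459.5, 164.0, 307.7]
ee_rot: [179.4, -0.1, 96.2]
force: [-0.3, -0.0, 0.4]
gripper_width: 63.9
gripper_force: 0.0
```

```bash
python3 - <<'E'
from m import *
s=env.state();print(s['time_s'],np.round(s['ee_pos'],1),np.round(s['force'],1),s['gripper_width'])
p=env.grab_frame('wrist');w=fish(p);L=loc(w);save(p,'fin.png')
for n,m in(('rim',(abs(L[:,0]-2)<8)&(L[:,1]>45)&(L[:,1]<115)&(L[:,2]>127)&(L[:,2]<136)),
 ('lip',(abs(L[:,0])<12)&(abs(L[:,1])<28)&(L[:,2]>128)&(L[:,2]<145))):
    print(n,m.sum(),np.percentile(L[m],[3,50,97],axis=0).round(1).tolist())
q=L[(L[:,0]>15)&(L[:,0]<75)&(abs(L[:,1]-15)<45)&(L[:,2]>100)&(L[:,2]<112)]
A=np.c_[q[:,:2],np.ones(len(q))];k=np.linalg.lstsq(A,q[:,2],rcond=None)[0];print('block plane slope deg',np.degrees(k[:2]).round(2),'z',np.median(q[:,2]))
E
```

```text
16.2 [459.5 164.  307.7] [-0.3 -0.   0.4] 63.87126563032966
rim 252 [[-0.3, 47.3, 127.8], [2.2, 78.6, 129.7], [4.4, 112.3, 131.3]]
lip 488 [[-3.0, -25.6, 130.9], [3.0, 0.3, 132.4], [9.0, 26.7, 133.7]]
block plane slope deg [-2.83 -0.12] z 104.36125627639512
```

View pics/fin.png

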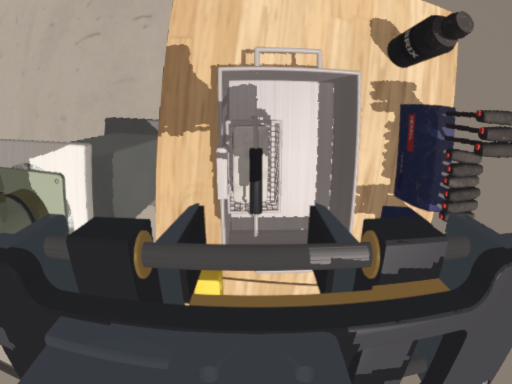

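The final view shows the basket hooked on the near wall at pixel (222,172), with its lip over the rim. It is square to the wall, the bail is upright at (256,180) and the gripper is clear. Lip top is 132.4 mm, lateral offset about 0.8 mm, tilt about 0.05 rad or less. I hand it in.

move_arm:
  plan:
    - [[0, 0, 0], 0, 0.3]
    - [[0, 0, 0], 0, 0.3]
    - [[0, 0, 0], 0, 0.3]
    - [[0, 0, 0], 0, 0.3]
    - [[0, 0, 0], 0, 0.3]

```text
time_s: 16.75
ee_pos: [457.2, 163.2, 302.0]
ee_rot: [-180.0, 0.0, 96.2]
force: [0.5, 0.4, 0.0]
gripper_width: 63.5
gripper_force: 0.0
```

```bash
python3 -c "
from workcell import env
print(env.job_done())"
```

```text
the job is handed in; nothing more can be done
None
```

The basket, with the block in it, hangs by its lip on the near tank wall, released and with the arm clear; I handed the job in at about 17 s, and no verdict came back.

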